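# Tip a mug mould out of the packed rack

### The arm

A 6-joint arm with a two-finger parallel gripper is mounted at the origin on the work surface. World frame = base frame: x ahead of the robot, y to its left, z up, the work surface at z = 0. Lengths are in m, angles in rad, forces in N, time in s.
With the tool pointing down it reaches from about 0.35 to 0.975 m from the base axis. Payload 4.9 kg.
Tool frame: the origin (TCP) lies at the very end of the fingers, on their centre line; the grasp point (between the pads) lies manip.grip_point_offset behind it (manip.grip_point_offset is the distance from the TCP to the grasp point, in m); z points along the fingers, y is the line along which they close (so a half turn about z gives the same grasp; the last joint's range is limited). The gripper opens to 85 mm and grips with 20 to 120 N. Pads are 22 mm wide; open, the fingers measure 114 mm over their backs; the gripper's body (76 mm by 85 mm) begins 54 mm behind the grasp point. The pads swing forward as they close: fully open they stand 13 mm farther back than shut.
Start: joints at [-1.397, 0.053, 1.613, -0, 1.476, -0.119], TCP at [0.18, -0.598, 0.231] pointing down, gripper open.
Joint ranges: [-3.01, 3.01], [-1.01, 2.22], [0.06, 2.58], [-1.02, 4.17], [0.09, 2.62], [-3.14, 3.14]. Speed limits (rad/s): [2.57, 2.57, 3.14, 3.14, 3.14, 3.14].

### API

Orientations are given as a unit quaternion [w, x, y, z].
In Python, from plant import manip gives the robot as it stands.
- The arm moves only by the shell command python3 -m crank 'ROWS' [OPENING]. ROWS is JSON, a list of rows, each an object of numbers: "x", "y", "z": the shift along the tool's x, y, z in cm; "turn": the turn about the tool's z in rad. In form: [{"x": .., "y": .., "z": .., "turn": ..}, ...]. A call has 1 to 5 rows; each row shifts and turns the commanded pose from where the row before left it, along the tool's axes as they then stand; what a row does not reach is not made up. A row lasts 1/10 s, in which the tool goes at most 50 mm and 8.59 degrees, less where a joint would pass 70% of its speed; a pose out of reach is approached as far as the arm can. A call with a gripper value outside its range is refused whole. OPENING is the opening in per cent of the stroke, from 0 (shut) to 100 (fully open), set as the call begins (- or left out, the last holds). The fingers move at their own pace and stop on an object; the grip force is fixed at half the most. Time passes only in rows, so rows that do not move let the fingers close. It gives the time, the measured TCP pose, the force, the opening and the grip force at its end, in the units of the state.
- manip.state(): the state, without advancing time (a new reading comes with each control period).
- manip.grab_frame(name): name is "scene" or "side" or "wrist"; returns (picture, depth): 480x640x3 uint8, red, green, blue; 480x640 float32, m along the optical axis (not along the pixel's ray), 0 where there is no reading.
- manip.camera_model(name): a dict with "mtx" (3x3 intrinsics, pixels), "k1" (the pictures are not rectified: a ray, as slopes to the right and down, at radius r is drawn at 1 + k1 r^2 times it, then the intrinsics apply), "world_to_cam" (4x4, takes a point from world to camera coordinates). Camera axes: x right, y down, z forward; pixel columns grow to the right and rows downward; lengths in m; the calibration is good to about 2 mm. A picture is of the moment at which its call begins: read the wrist's pose just before it. camera_model takes no time and is no camera call; for the wrist camera it gives the pose at the moment of the call.
- manip.job_done(): hands the job in; it is judged then, once.
The state is a dict: "time": time; "joint_pos": joint angles; "joint_vel": joint speeds; "joint_efforts": joint torques, N m; "tool_pos": TCP position; "tool_rot": TCP orientation; "contact_force": force on the tool from outside, world axes, zero at the start; "ft_torque": the same for the moment, N m; "gripper_width": opening from 0.0 (shut) to 1.0 (fully open); "grasp_force": force on a finger pad.
Only numpy, scipy, OpenCV 4.12 (cv2) and the standard library are available. Lean on these libraries where they do the work, as an engineer would, in place of code of your own. Each camera call takes 0.05 s, during which the arm holds its last target. There are 200 camera calls.

### The job

Fetch the plaster mould with the blue band from the tightly packed rack: hook it by the pour hole in its top and tip it forward, its foot still on the rack, until it leans by itself on the steel bar, then take it by its sides and draw it free. Stand it down gently, upright and lengthwise in the middle of the wooden board. Leave the other moulds standing in their places in the rack, and the mug and the jar alone.

Things in the scene. Friction and masses are not known exactly. Their poses are not given: they have to be found in the camera images.
- blue_centre (a point): Centre, half-way up, of the plaster mould to fetch: an upright white block 130 mm deep (its x, to the back of the rack), 54 mm thick (its y, along the row), 150 mm high (its z, up), 0.5 to 0.8 kg, centre of mass 18 mm ahead of this point, 13 mm above it. A 20 mm wide blue band crosses its top, 15 to 35 mm from the front edge, and its front face. In one of the three middle places of five.
- blue_hole (a point): Centre of the mouth of the pour hole in that mould's top, in the plane of the top, 31 mm behind the block's middle (mould x). Blind, 40 mm long (mould x), 34 mm wide, 35 mm deep, upright walls: 76 mm of solid plaster before it, 14 mm behind. A fingertip hooked in it that draws its front wall forward with 2 to 12 N tips the mould about its front bottom edge.
- rack: Fixed plywood rack; origin on the table under the middle of the row; x to its back, y along the row, z up. Floor top at z = 10 mm. Five moulds stand on it, touching, centres 54 mm apart along y, the middle place at y = 0, front faces at x = -65 mm. Back board from x = 69 to 79 mm, top at z = 135 mm. Fixed end wall at the +y end: outer face y = 149 mm, top z = 115 mm.
- rack_lip (a point): Middle of the top edge of the rack's low front lip (rack x = -77 to -69 mm, top 18 mm above the table, 8 mm above the rack's floor), which stops the moulds' feet from sliding forward.
- rack_bar (a point): Middle of the axis of a steel bar, 12 mm thick, along the rack's front: 113 mm ahead of the row's middle (rack x) and 70 mm above the table, from end to end on brackets. A mould tipped forward comes to rest against it with its front face, leaning about 34 degrees; past 28 degrees it stays forward by itself, before that it falls back.
- rack_plate (a point): Aluminium plate on springs at the rack's -y end (top of its inner face); outer wall at rack y = -190 mm, top z = 115 mm. It squeezes the row with about 3 N and can follow up by only 6 mm, so a mould's place stays open once it is out.
- board: Fixed wooden pouring board on the table, 220 mm long (x), 150 mm wide (y), 18 mm thick, with two thin dark lines along it; origin under its centre on the table, z up. Left or right of the rack.
- grey_centre (a point): Centre, half-way up, of a like mould (same size and axes, with its own pour hole) with a grey band, in the rack: stays there.
- green_centre (a point): Centre, half-way up, of a like mould (same size and axes, with its own pour hole) with a green band, in the rack: stays there.
- yellow_centre (a point): Centre, half-way up, of a like mould (same size and axes, with its own pour hole) with a yellow band, in the rack: stays there.
- red_centre (a point): Centre, half-way up, of a like mould (same size and axes, with its own pour hole) with a red band, in the rack: stays there.
- mug_centre (a point): Centre, half-way up, of a loose white mug, 80 mm across and 88 mm high, between robot and rack: leave it alone.
- jar_centre (a point): Centre, half-way up, of a loose blue glaze jar, 68 mm across and 105 mm high, beyond the rack: leave it alone.
Things that resemble listed ones, but are neither listed nor needed, are in the scene too. Leave any orange look-alike of the part that bears grey_centre alone.

How it is judged:
By the outcome, as a careful person would: the job done as asked, in the order asked, and still so for the second after the job is handed in, with the robot touching nothing.
It also fails if it takes over 69 s, if anything falls off the work surface, if the arm or the gripper's body presses on something with over 40 N, if the wrist force passes 120 N, or if a joint passes its speed limit or range.

## Working session

There is one attempt and no reset: what is moved stays moved. The work goes in short steps, Python scripts to look and compute and a shell command to move; the robot and the scene stay as the last step left them, time stands still between calls to the robot, and variables do not carry over. Pictures are saved under pics/ and viewed, at most 10 in all, crops included, and the job is handed in when it is done.

```bash
mkdir -p pics; ls
python3 - <<'E'
from plant import manip
import cv2,numpy as np
print(manip.state()); print(manip.grip_point_offset)
for n in("scene","side"):
    p,d=manip.grab_frame(n); cv2.imwrite(f"pics/{n}0.png",p[:,:,::-1]); np.save(f"pics/{n}0.npy",d)
    m=manip.camera_model(n); print(m)
E
```

```text
pics
{'time': 0.0, 'joint_pos': array([-1.39701087e+00,  5.33757911e-02,  1.61431690e+00,  1.85924252e-05,
        1.47599320e+00, -1.19043485e-01]), 'joint_vel': array([-0.00045987,  0.00039305, -0.00086347,  0.00141425, -0.00027866,
        0.00110042]), 'joint_efforts': array([-7.44645058e-04, -3.93681514e+01, -3.70180035e+01, -1.38186451e-04,
        7.00630015e-03, -5.98012520e-06]), 'tool_pos': array([ 0.18028324, -0.59777517,  0.23003761]), 'tool_rot': array([-1.04647692e-03,  9.89300124e-01,  1.45890950e-01, -1.93932478e-05]), 'contact_force': array([ 1.34576376, -0.87539341, -0.01002949]), 'ft_torque': array([0.0392012 , 0.00103733, 0.04722681]), 'grasp_force': 0.0, 'gripper_width': 0.9982898283435155}
0.0187
{'mtx': array([[586.27795529,   0.        , 313.16887759],
       [  0.        , 586.27795529, 245.38214245],
       [  0.        ,   0.        ,   1.        ]]), 'k1': -0.12150407934713953, 'world_to_cam': array([[ 0.02978256,  0.9994676 ,  0.01332355,  0.09454926],
       [ 0.77331626, -0.01459394, -0.63385249, -0.36991332],
       [-0.63332058,  0.02918107, -0.77333919,  1.85216176],
       [ 0.        ,  0.        ,  0.        ,  1.        ]])}
{'mtx': array([[482.65381564,   0.        , 317.91805992],
       [  0.        , 482.65381564, 240.03143713],
       [  0.        ,   0.        ,   1.        ]]), 'k1': -0.053732325509080955, 'world_to_cam': array([[ 9.77115353e-01,  2.12708690e-01, -7.74091364e-04,
        -5.32458889e-01],
       [ 1.67495954e-01, -7.71655561e-01, -6.13590092e-01,
        -8.10885550e-02],
       [-1.31113277e-01,  5.99418642e-01, -7.89624341e-01,
         1.54830511e+00],
       [ 0.00000000e+00,  0.00000000e+00,  0.00000000e+00,
         1.00000000e+00]])}
```

View pics/scene0.png

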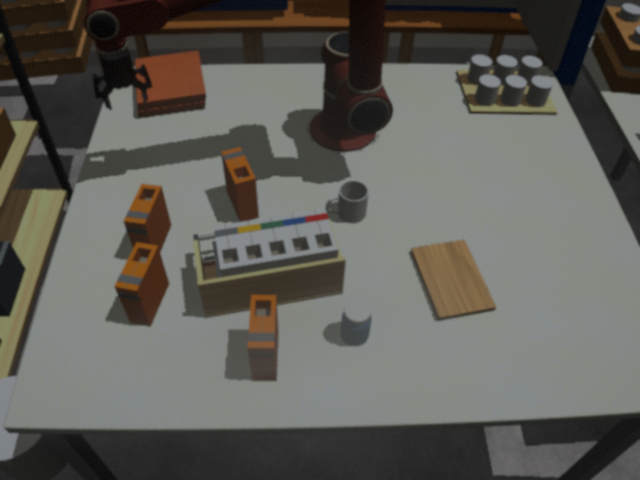

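View pics/side0.png

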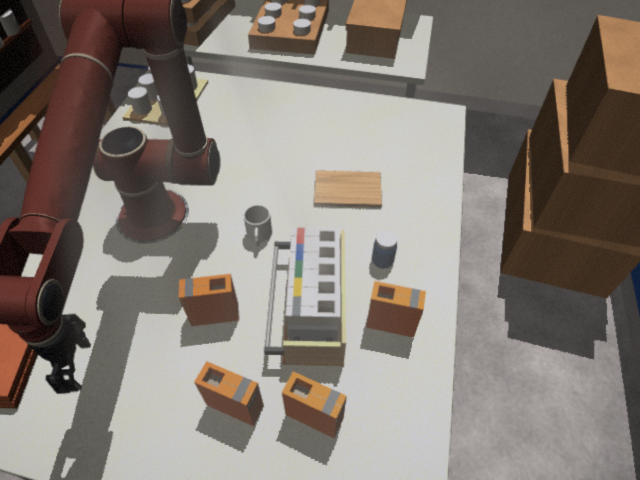

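The scene view has the bands from grey (row 230, col 230) through yellow, green and blue (218, 293) to red (317, 217). Blue is therefore the second place from the +y end, and the board is at +y (452, 278). Next I fit the poses from depth.

```bash
cat > h.py <<'E'
from plant import manip
import cv2,numpy as np
def cloud(n,d,M=None):
    M=M or manip.camera_model(n); K=M["mtx"]
    v,u=np.mgrid[0:480,0:640]
    p=cv2.undistortPoints(np.stack([u.ravel(),v.ravel()],1).astype(float)[:,None],K,np.array([M["k1"],0,0,0.]))[:,0]
    z=d.ravel(); P=np.c_[p*z[:,None],z,]
    T=np.linalg.inv(M["world_to_cam"]); W=P@T[:3,:3].T+T[:3,3]; W[z<=0]=np.nan
    return W.reshape(480,640,3)
def proj(M,X):
    X=np.atleast_2d(X); c=X@M["world_to_cam"][:3,:3].T+M["world_to_cam"][:3,3]
    s=c[:,:2]/c[:,2:]; s=s*(1+M["k1"]*(s**2).sum(1,keepdims=True))
    return s@M["mtx"][:2,:2].T+M["mtx"][:2,2]
E
python3 - <<'E'
from h import *
for n in("scene","side"):
    d=np.load(f"pics/{n}0.npy"); im=cv2.imread(f"pics/{n}0.png"); W=cloud(n,d)
    hsv=cv2.cvtColor(im,cv2.COLOR_BGR2HSV).astype(int)
    box=(slice(200,320),slice(190,350)) if n=="scene" else (slice(220,370),slice(262,350))
    w=W[box].reshape(-1,3);h=hsv[box].reshape(-1,3)
    top=(abs(w[:,2]-.16)<.008)
    print(n,top.sum(),np.median(w[top],0),cv2.minAreaRect(w[top][:,:2].astype(np.float32)*1000))
    for c,(a,b) in dict(red=(0,8),yellow=(20,35),green=(45,90),blue=(100,125)).items():
        k=top&(h[:,0]>=a)&(h[:,0]<=b)&(h[:,1]>110); print(c,k.sum(),w[k].mean(0) if k.sum() else None)
    m=(abs(W[...,2]-.018)<.006)&(hsv[...,1]>60)&(hsv[...,0]<25)&(W[...,1]>.05)&(W[...,0]>.4)
    m=cv2.morphologyEx(m.astype(np.uint8),cv2.MORPH_OPEN,np.ones((3,3)))>0
    q=W[m]; print("board",len(q),q.mean(0),cv2.minAreaRect(q[:,:2].astype(np.float32)*1000))
    # mug, jar
    for nm,b in (dict(mug=(slice(175,225),slice(325,372)),jar=(slice(298,345),slice(338,375))) if n=="scene" else dict(mug=(slice(200,250),slice(240,275)),jar=(slice(228,270),slice(370,400)))).items():
        q=W[b].reshape(-1,3); q=q[q[:,2]>.07]; print(nm,q.mean(0),q.min(0),q.max(0))
E
```

```text
scene 4534 [ 0.57858373 -0.20742168  0.16001462] ((652.546630859375, -188.88490295410156), (281.27197265625, 271.55572509765625), 11.033565521240234)
red 102 [ 0.52097788 -0.10337331  0.16030225]
yellow 121 [ 0.55269418 -0.26361296  0.16094368]
green 0 None
blue 94 [ 0.5324916  -0.1598841   0.16083377]
board 3963 [0.60304553 0.23642217 0.01782472] ((597.3289184570312, 237.0697021484375), (224.9394989013672, 152.25677490234375), 9.89888858795166)
mug [ 0.38477238 -0.01364078  0.09103366] [ 0.31634896 -0.08504134  0.0700128 ] [0.54609884 0.04067394 0.16629716]
jar [ 0.7583489  -0.02182409  0.09702948] [ 0.72053289 -0.05356762  0.07020787] [0.7866063  0.01018097 0.11035473]
side 3898 [ 0.57087346 -0.22019441  0.16093104] ((577.630859375, -203.12818908691406), (130.12033081054688, 272.5784912109375), 10.810872077941895)
red 3 [ 0.51739304 -0.12128369  0.16175095]
yellow 123 [ 0.55012975 -0.26320041  0.16170843]
green 0 None
blue 8 [ 0.52959164 -0.17513878  0.16288805]
board 2114 [0.61905567 0.25564645 0.01837684] ((1047.914306640625, 569.3837280273438), (938.3077392578125, 1088.5540771484375), 85.1229019165039)
mug [ 0.36150433 -0.00899574  0.0813645 ] [ 0.31976697 -0.10312336  0.07001774] [0.43992289 0.04069026 0.09304663]
jar [ 0.74526153 -0.03068307  0.09603144] [ 0.7117528  -0.05640319  0.0700855 ] [0.77849273 0.00733907 0.11134993]
```

```bash
python3 -m crank '[{"z":-2.5,"turn":0.05},{"x":2,"y":-1.2,"z":-2,"turn":0.053},{"x":3.5,"y":-2.1},{"x":3.5,"y":-2.1},{"x":3.5,"y":-2.1}]' 0
python3 -m crank '[{"x":3.5,"y":-2.3},{"x":3.5,"y":-2.3},{"x":3.5,"y":-2.3},{"x":3.5,"y":-2.3},{"x":3.5,"y":-2.3}]' 0
python3 - <<'E'
from h import *
s=manip.state(); q=s["tool_rot"]; from scipy.spatial.transform import Rotation as R
r=R.from_quat(np.r_[q[1:],q[0]]).as_matrix(); print(np.degrees(np.arctan2(r[1,0],r[0,0])))
d=np.array([.598,-.144,.27])-s["tool_pos"]; print(s["tool_pos"], r.T@d*100)
E
```

```text
16.776473599191647
[ 0.18030311 -0.59782533  0.23015997] [ 53.09201808 -31.40205702  -3.91177368]schema error: expected keys x, y, z, turn
schema error: expected keys x, y, z, turn
```

```bash
python3 -m crank '[{"x":0,"y":0,"z":-2.5,"turn":0.05},{"x":2,"y":-1.2,"z":-2,"turn":0.053},{"x":3.5,"y":-2.1,"z":0,"turn":0},{"x":3.5,"y":-2.1,"z":0,"turn":0},{"x":3.5,"y":-2.1,"z":0,"turn":0}]' 0
python3 -m crank '[{"x":3.5,"y":-2.3,"z":0,"turn":0},{"x":3.5,"y":-2.3,"z":0,"turn":0},{"x":3.5,"y":-2.3,"z":0,"turn":0},{"x":3.5,"y":-2.3,"z":0,"turn":0},{"x":3.5,"y":-2.3,"z":0,"turn":0}]' 0
cat > g.py <<'E'
import sys
from h import *
from scipy.spatial.transform import Rotation as R
# usage: g.py x y z yawdeg -> remaining shift in tool axes, cm, turn rad
def go(t,yaw):
    s=manip.state(); q=s["tool_rot"]; r=R.from_quat(np.r_[q[1:],q[0]]).as_matrix()
    y=np.degrees(np.arctan2(r[1,0],r[0,0]))
    print("t",round(s["time"],2),"pos",s["tool_pos"].round(4),"yaw",y.round(2),"F",s["contact_force"].round(1),"w",round(s["gripper_width"],3))
    print("shift cm",(r.T@(np.array(t)-s["tool_pos"])*100).round(2),"turn",np.radians(y-yaw).round(4))
if __name__=="__main__": a=[float(v) for v in sys.argv[1:]]; go(a[:3],a[3])
E
python3 g.py .598 -.144 .27 10.9
```

```text
time: 0.6
tool_pos: [0.2889, -0.4991, 0.276]
tool_rot: [-0.0, 0.996, 0.094, -0.0]
contact_force: [0.8, -0.5, 0.5]
gripper_width: 0.144
grasp_force: 0.0
time: 1.1
tool_pos: [0.4391, -0.3527, 0.2758]
tool_rot: [-0.0, 0.996, 0.095, -0.0]
contact_force: [0.0, -1.0, 0.0]
gripper_width: -0.0
grasp_force: 0.0
t 1.1 pos [ 0.4391 -0.3527  0.2758] yaw 10.87 F [ 0. -1.  0.] w -0.0
shift cm [ 19.54 -17.5    0.58] turn -0.0005
```

```bash
python3 -m crank '[{"x":3,"y":-2.7,"z":0,"turn":0},{"x":3,"y":-2.7,"z":0,"turn":0},{"x":3,"y":-2.7,"z":0,"turn":0},{"x":3,"y":-2.7,"z":0,"turn":0},{"x":3,"y":-2.7,"z":0,"turn":0}]' 0 >/dev/null
python3 -m crank '[{"x":3,"y":-2.5,"z":0,"turn":0},{"x":1.5,"y":-1.5,"z":0,"turn":0},{"x":0,"y":0,"z":0,"turn":0},{"x":0,"y":0,"z":0,"turn":0}]' 0 >/dev/null
python3 g.py .598 -.144 .27 10.9
python3 - <<'E'
from h import *
M=manip.camera_model("wrist"); p,d=manip.grab_frame("wrist"); cv2.imwrite("pics/w1.png",p[:,:,::-1]); np.savez("pics/w1.npz",d=d,**M)
T=np.linalg.inv(M["world_to_cam"]); print(T.round(3)); W=cloud("wrist",d,M); print(np.nanmedian(W[240,320]),(d>0).mean())
for n,x in dict(blue=[.5674,-.150,.16],hole=[.5978,-.1442,.16]).items(): print(n,proj(M,x))
E
```

```text
t 2.0 pos [ 0.5965 -0.1455  0.2756] yaw 10.93 F [ 0.4 -0.5  0.9] w 0.002
shift cm [ 0.17 -0.12  0.56] turn 0.0004
[[ 0.19  -0.942 -0.276  0.666]
 [-0.982 -0.182 -0.054 -0.131]
 [ 0.001  0.281 -0.96   0.419]
 [ 0.     0.     0.     1.   ]]
0.12488551636001322 0.9960807291666667
blue [[318.88510564 272.53728627]]
hole [[318.98103996 232.5439979 ]]
```

View pics/w1.png

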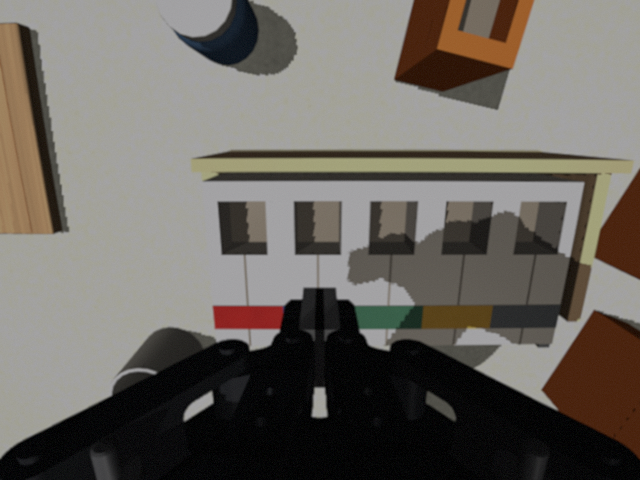

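The wrist view shows the five holes. Blue's mouth is at about cols 295–341 and rows 201–254, as predicted, with red to its left and green to its right. I refine using hole outlines projected onto the top plane.

Run:
```python
from h import *
f=np.load("pics/w1.npz"); M={k:f[k] for k in("mtx","k1","world_to_cam")}; M["k1"]=float(M["k1"])
d=f["d"]; W=cloud("wrist",d,M)
zt=np.nanmedian(W[270:290,240:290,2]); print("ztop",zt)
P=cloud("wrist",np.ones((480,640)),M); T=np.linalg.inv(M["world_to_cam"]); o=T[:3,3]
Q=o+(P-o)*((.16-o[2])/(P[...,2]-o[2]))[...,None]   # on plane z=.16
m=((W[...,2]<.155)).astype(np.uint8); m[:190]=0; m[265:]=0; m[:,:212]=0; m[:,572:]=0
n,l,st,_=cv2.connectedComponentsWithStats(m)
C=[]
for i in range(1,n):
    if st[i,4]<800: continue
    ys,xs=np.where(l==i); q=Q[ys,xs][:,:2]*1000
    r=cv2.minAreaRect(q.astype(np.float32)); print(st[i],np.round(r[0],1),np.round(r[1],1),round(r[2],1)); C.append(r[0])
# blue/red/green edges via gray step also: front bands
C=np.array(C); C=C[np.argsort(-C[:,1])]; print(np.diff(C,axis=0)); v=C[-1]-C[0]; print("yaw",np.degrees(np.arctan2(v[0],-v[1])))
im=cv2.imread("pics/w1.png"); hsv=cv2.cvtColor(im,cv2.COLOR_BGR2HSV)
for nm,b in dict(red=(215,280),green=(360,420)).items():
    pass
```

```text
ztop 0.16039854860868874
[ 219  201   49   52 2318] [591.6 -89.8] [38.  32.8] 11.0
[ 294  201   48   52 2365] [ 601.7 -142.4] [37.9 33.4] 10.9
[ 369  201   47   52 2254] [ 611.8 -194.7] [38.  32.3] 11.0
[ 441  201   49   52 2160] [ 622.  -247.3] [38.2 31.9] 10.9
[ 514  202   47   51 2020] [ 631.9 -299.9] [37.8 31.2] 10.8
[[ 10.10980225 -52.54107666]
 [ 10.09014893 -52.26322937]
 [ 10.23736572 -52.60858154]
 [  9.91937256 -52.65596008]]
yaw 10.874699193339717
```

Run:
```python
from h import *
f=np.load("pics/w1.npz"); M={k:f[k] for k in("mtx","k1","world_to_cam")}; M["k1"]=float(M["k1"]); d=f["d"]; W=cloud("wrist",d,M)
tcp=np.array([.5965,-.1455,.2756]); print(proj(M,tcp)); a=np.radians(10.9); X=np.array([np.cos(a),np.sin(a),0]);Y=np.array([-np.sin(a),np.cos(a),0])
for v in (292,300,310):
    print(v,[(u,((W[v,u]-tcp)@np.c_[X,Y,[0,0,1]]*1000).round(1)) for u in (301,304,308,320,332,335,338)])
```

```text
[[321.52143206 306.56387793]]
292 [(301, array([ -44.9,   14.6, -114.9])), (304, array([11.1,  7. ,  9.6])), (308, array([11.1,  5.4,  9.8])), (320, array([11.5,  0.7, 10.6])), (332, array([10.9, -4. ,  9.3])), (335, array([11. , -5.2,  9.5])), (338, array([ -45.3,  -13.5, -115.6]))]
300 [(301, array([7. , 8.3, 8.2])), (304, array([10.9,  6.7, 16.5])), (308, array([11.2,  5.2, 17.1])), (320, array([10.8,  0.7, 16.2])), (332, array([11.1, -3.8, 17. ])), (335, array([11.1, -4.9, 16.8])), (338, array([ 6.4, -6.6,  7. ]))]
310 [(301, array([11. ,  7.4, 24.9])), (304, array([10.6,  6.4, 24.1])), (308, array([10.4,  5. , 23.7])), (320, array([11.4,  0.7, 25.7])), (332, array([11.1, -3.5, 25. ])), (335, array([11.2, -4.5, 25.2])), (338, array([11. , -5.6, 24.9]))]
```

```bash
python3 g.py .6015 -.143 .146 10.88
python3 -m crank '[{"x":0.5,"y":-0.15,"z":3,"turn":0},{"x":0,"y":0,"z":4,"turn":0},{"x":0,"y":0,"z":3,"turn":0},{"x":0,"y":0,"z":0,"turn":0}]' 0 >/dev/null;  python3 g.py .6015 -.143 .146 10.88
```

```text
t 2.05 pos [ 0.5963 -0.1461  0.2758] yaw 10.86 F [-0.1 -0.   0.5] w 0.0
shift cm [ 0.58 -0.2  12.98] turn -0.0004
t 2.45 pos [ 0.5974 -0.1433  0.1701] yaw 10.77 F [-0.8  0.3 -0.5] w -0.001
shift cm [0.43 0.06 2.41] turn -0.0019
```

```bash
python3 -m crank '[{"x":0,"y":0,"z":0,"turn":0},{"x":0,"y":0,"z":0,"turn":0}]' 0 >/dev/null;  python3 g.py .6015 -.143 .146 10.88; python3 g.py .6015 -.143 .146 10.88
```

```text
t 2.65 pos [ 0.6026 -0.1443  0.1792] yaw 10.82 F [ 0.8 -1.1  0.3] w -0.003
shift cm [-0.09 -0.16  3.32] turn -0.001
t 2.65 pos [ 0.6026 -0.1443  0.1792] yaw 10.82 F [ 0.8 -1.1  0.3] w -0.003
shift cm [-0.09 -0.16  3.32] turn -0.001
```

```bash
python3 -m crank '[{"x":-0.1,"y":-0.15,"z":0.7,"turn":0},{"x":0,"y":0,"z":0.9,"turn":0},{"x":0,"y":0,"z":0.9,"turn":0},{"x":0,"y":0,"z":0.6,"turn":0},{"x":0,"y":0,"z":0,"turn":0}]' 0 >/dev/null;  python3 g.py .6015 -.143 .146 10.88;python3 -m crank '[{"x":0,"y":0,"z":0,"turn":0},{"x":0,"y":0,"z":0,"turn":0}]' 0 >/dev/null;  python3 g.py .6015 -.143 .146 10.88
```

```text
t 3.15 pos [ 0.5992 -0.1415  0.1433] yaw 10.88 F [-0.4 -0.1  0.9] w -0.003
shift cm [ 0.2   0.19 -0.27] turn -0.0
t 3.35 pos [ 0.6005 -0.142   0.1457] yaw 10.88 F [0.  0.4 0.6] w 0.002
shift cm [ 0.08  0.12 -0.03] turn -0.0
```

```bash
python3 -m crank '[{"x":-0.4,"y":0,"z":0,"turn":0},{"x":-0.4,"y":0,"z":0,"turn":0},{"x":-0.4,"y":0,"z":0,"turn":0},{"x":0,"y":0,"z":0,"turn":0}]' 0 >/dev/null;  python3 g.py .6015 -.143 .146 10.88;
python3 -m crank '[{"x":-0.4,"y":0,"z":0,"turn":0},{"x":-0.4,"y":0,"z":-0.15,"turn":0},{"x":0,"y":0,"z":0,"turn":0}]' 0 >/dev/null;  python3 g.py .6015 -.143 .146 10.88
```

```text
t 3.75 pos [ 0.5889 -0.1444  0.1465] yaw 10.86 F [ 2.4 -0.7  2.6] w 0.0
shift cm [1.27 0.1  0.05] turn -0.0004
t 4.05 pos [ 0.5802 -0.146   0.1472] yaw 10.86 F [1.3 0.1 3. ] w -0.005
shift cm [2.15 0.11 0.12] turn -0.0004
```

```bash
python3 -m crank '[{"x":-0.4,"y":0,"z":-0.18,"turn":0},{"x":-0.4,"y":0,"z":-0.18,"turn":0},{"x":-0.4,"y":0,"z":-0.18,"turn":0},{"x":0,"y":0,"z":0,"turn":0}]' 0 >/dev/null;  python3 g.py .6015 -.143 .146 10.88
python3 - <<'E'
from h import *
M=manip.camera_model("wrist"); p,d=manip.grab_frame("wrist"); cv2.imwrite("pics/w2.png",p[:,:,::-1]); np.savez("pics/w2.npz",d=d,**M)
E
```

```text
t 4.45 pos [ 0.5678 -0.1481  0.1521] yaw 10.85 F [ 1.3 -0.4  0.5] w -0.002
shift cm [3.41 0.13 0.6 ] turn -0.0005
```

View pics/w2.png

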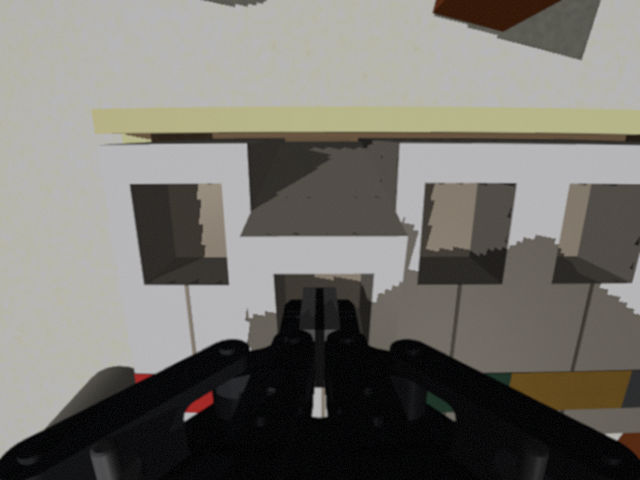

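The mould is tipping with its neighbours still in place (its back edge at row 237, the neighbours' at row 143). I keep following the arc.

```bash
python3 -m crank '[{"x":-0.45,"y":0,"z":-0.25,"turn":0},{"x":-0.45,"y":0,"z":-0.25,"turn":0},{"x":-0.45,"y":0,"z":-0.2,"turn":0},{"x":-0.45,"y":0,"z":-0.2,"turn":0},{"x":-0.45,"y":0,"z":-0.15,"turn":0}]' 0 |grep force;  python3 g.py .6015 -.143 .146 10.88;
python3 -m crank '[{"x":-0.45,"y":0,"z":-0.1,"turn":0},{"x":-0.45,"y":0,"z":-0.1,"turn":0},{"x":-0.4,"y":0,"z":-0.08,"turn":0},{"x":-0.4,"y":0,"z":-0.05,"turn":0},{"x":0,"y":0,"z":0,"turn":0}]' 0 |grep force;  python3 g.py .6015 -.143 .146 10.88
```

```text
contact_force: [1.5, 0.4, 0.4]
grasp_force: 0.3
t 5.0 pos [ 0.5461 -0.1522  0.1628] yaw 10.87 F [1.5 0.4 0.4] w 0.001
shift cm [5.62 0.14 1.68] turn -0.0001
contact_force: [-0.0, -0.0, -0.9]
grasp_force: 0.0
t 5.5 pos [ 0.5295 -0.1556  0.1661] yaw 10.86 F [-0.  -0.  -0.9] w -0.001
shift cm [7.31 0.12 2.  ] turn -0.0004
```

```bash
python3 -m crank '[{"x":-0.4,"y":0,"z":-0.02,"turn":0},{"x":-0.4,"y":0,"z":0,"turn":0},{"x":-0.4,"y":0,"z":0,"turn":0},{"x":-0.3,"y":0,"z":0,"turn":0},{"x":-0.3,"y":0,"z":0,"turn":0}]' 0 |grep force;  python3 g.py .6015 -.143 .146 10.88;
python3 -m crank '[{"x":-0.3,"y":0,"z":0,"turn":0},{"x":-0.3,"y":0,"z":0,"turn":0},{"x":-0.3,"y":0,"z":0,"turn":0},{"x":-0.2,"y":0,"z":0,"turn":0},{"x":0,"y":0,"z":0,"turn":0}]' 0 |grep force;  python3 g.py .6015 -.143 .146 10.88
python3 - <<'E'
from h import *
M=manip.camera_model("side"); p,d=manip.grab_frame("side"); np.savez("pics/s3.npz",d=d,**M)
p=p[:,:,::-1]; cv2.imwrite("pics/s3.png",cv2.resize(p[200:380,200:400],None,fx=3,fy=3))
E
```

```text
contact_force: [-0.1, 0.1, 0.8]
grasp_force: 0.1
t 6.0 pos [ 0.5119 -0.1589  0.1662] yaw 10.87 F [-0.1  0.1  0.8] w 0.001
shift cm [9.1  0.12 2.02] turn -0.0002
contact_force: [-0.2, 0.6, -0.3]
grasp_force: 0.0
t 6.5 pos [ 0.5012 -0.1609  0.1662] yaw 10.87 F [-0.2  0.6 -0.3] w -0.0
shift cm [10.18  0.13  2.02] turn -0.0003
```

View pics/s3.png

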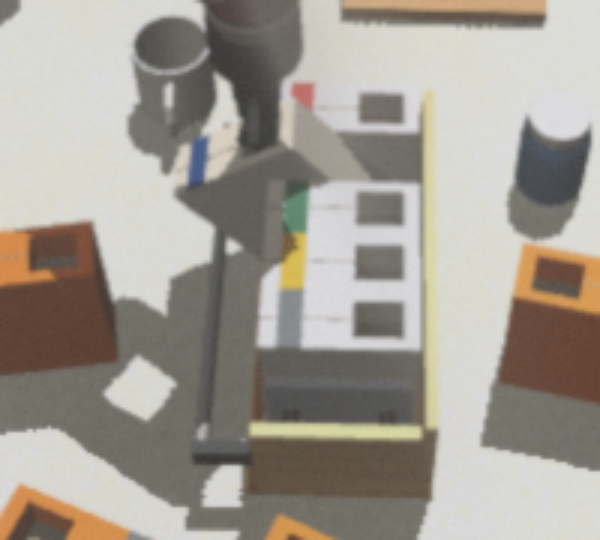

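The blue mould leans forward over the bar (band at crop 198,160) and the others stand. I withdraw the finger straight up, then measure the lean and the mould's pose.

```bash
python3 -m crank '[{"x":0,"y":0,"z":-0.8,"turn":0},{"x":0,"y":0,"z":-1.2,"turn":0},{"x":0,"y":0,"z":-2,"turn":0},{"x":0,"y":0,"z":-3,"turn":0},{"x":0,"y":0,"z":-3,"turn":0}]' 0 |grep force
python3 -m crank '[{"x":-1,"y":0,"z":-3,"turn":0},{"x":-2,"y":0,"z":-1,"turn":0},{"x":-1,"y":0,"z":0,"turn":0},{"x":0,"y":0,"z":0,"turn":0},{"x":0,"y":0,"z":0,"turn":0}]' 100 |grep force
python3 g.py .5 -.16 .3 10.88
python3 - <<'E'
from h import *
for n in("wrist","side","scene"):
    M=manip.camera_model(n); p,d=manip.grab_frame(n); np.savez(f"pics/{n}4.npz",d=d,p=p,**M)
    cv2.imwrite(f"pics/{n}4.png",p[:,:,::-1])
E
```

```text
contact_force: [-0.3, -0.4, -0.5]
grasp_force: 0.0
contact_force: [-0.0, 1.1, 0.4]
grasp_force: 0.0
t 7.55 pos [ 0.462  -0.1682  0.3052] yaw 10.86 F [-0.   1.1  0.4] w 0.84
shift cm [ 3.89 -0.09  0.52] turn -0.0004
```

View pics/wrist4.png

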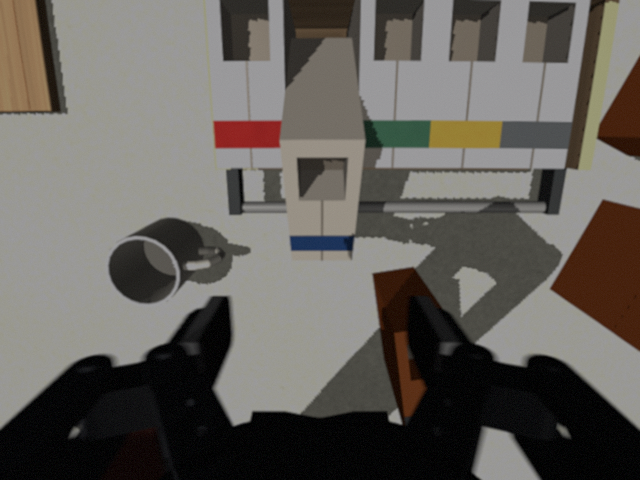

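The mould leans by itself: its top face spans rows 140–258 and cols 283–360, with the band at row 243. An orange mould stands nearby at (410, 330).

Run:
```python
from h import *
f=np.load("pics/wrist4.npz"); M={k:f[k] for k in("mtx","k1","world_to_cam")}; M["k1"]=float(M["k1"]); W=cloud("wrist",f["d"],M)
a=np.radians(10.88); B=np.c_[[np.cos(a),np.sin(a),0],[-np.sin(a),np.cos(a),0],[0,0,1]]
O=np.array([.5807,-.2018,0]); Rk=(W-O)@B*1000
# top face plane
m=np.zeros((480,640),bool); m[195:232,290:352]=1
q=np.r_[Rk[204:230,298:346].reshape(-1,3),Rk[145:155,292:352].reshape(-1,3)]; q=q[np.isfinite(q).all(1)]
c=q.mean(0); n=np.linalg.svd(q-c)[2][2]; n*=np.sign(n[2]); print("c",c.round(1),"n",n.round(3),"tilt",np.degrees(np.arctan2(-n[0],n[2])).round(1))
r=np.abs((Rk-c)@n)<3; r[:, :270]=0; r[:,370:]=0; r[:130]=0;r[270:]=0
q=Rk[r]; u=np.array([n[2],0,-n[0]]); print("along",np.percentile(q[:,0],[0.3,99.7]).round(1),"z",np.percentile(q[:,2],[.3,99.7]).round(1),"y",np.percentile(q[:,1],[.5,50,99.5]).round(1))
for v in (148,215,240,252):
    k=np.where(r[v])[0]; print(v,k.min(),k.max(),Rk[v,k.min()].round(1),Rk[v,k.max()].round(1))
# other tops: neighbours
for v,u in ((100,225),(100,280),(100,368),(165,370),(165,230)): print(v,u,Rk[v,u].round(1))
o=Rk[265:420,370:450].reshape(-1,3); o=o[(abs(o[:,2]-150)<15)]; print("orange",len(o),o.min(0).round(0),o.max(0).round(0))
t=(abs(Rk[...,2]-160)<5); 
for nm,(c0,c1) in dict(red=(214,280),green=(365,430),yel=(431,498),grey=(503,570)).items():
    z=Rk[60:165,c0+3:c1-3].reshape(-1,3); print(nm,np.nanmedian(z,0).round(1))
```

```text
c [-85.1  54.6 178.1] n [-0.575 -0.002  0.818] tilt 35.1
along [-148.4  -41.7] z [133.3 208.3] y [27.3 54.  81. ]
148 281 364 [-48.6  80.8 204.3] [-48.6  27.4 202.7]
215 288 356 [-100.4   80.4  168.2] [-100.7   27.7  166.8]
240 290 354 [-125.9   80.9  149.6] [-125.8   27.1  149.9]
252 292 352 [-139.9   80.2  139.1] [-139.6   27.6  140.3]
100 225 [-15.6 125.6 160.4]
100 280 [-15.8  85.1 160.2]
100 368 [-15.9  20.6 161.1]
165 370 [-62.9  17.5 161.3]
165 230 [-62.9 125.  159.4]
orange 1702 [-322.  -46.  135.] [-210.  -11.  153.]
red [-24.2 110.1 160.6]
green [-24.2  -1.3 160.7]
yel [-23.8 -51.4 160.8]
grey [ -23.1 -106.1  160.9]
```

```bash
python3 - <<'E'
import numpy as np
a=np.radians(10.88); print(np.array([.5807,-.2018])+np.array([[np.cos(a),-np.sin(a)],[np.sin(a),np.cos(a)]])@[-.100,.0535])
E
python3 g.py .4724 -.1681 .130 10.88
python3 -m crank '[{"x":1,"y":-0.2,"z":1.5,"turn":0},{"x":0,"y":0,"z":3,"turn":0},{"x":0,"y":0,"z":3,"turn":0},{"x":0,"y":0,"z":2,"turn":0},{"x":0,"y":0,"z":1,"turn":0}]' 100 |grep force
python3 -m crank '[{"x":0,"y":0,"z":0,"turn":0},{"x":0,"y":0,"z":0,"turn":0},{"x":0,"y":0,"z":0,"turn":0}]' 100 |grep force
python3 g.py .4724 -.1681 .130 10.88
```

```text
[ 0.47239927 -0.16813695]
t 7.7 pos [ 0.4622 -0.1682  0.305 ] yaw 10.89 F [-0.   0.2  0.2] w 1.001
shift cm [ 1.03  0.21 17.5 ] turn 0.0002
contact_force: [-0.1, -0.8, -0.6]
grasp_force: 0.0
contact_force: [0.1, -0.3, 1.3]
grasp_force: 0.0
t 8.5 pos [ 0.4725 -0.165   0.2028] yaw 10.88 F [ 0.1 -0.3  1.3] w 0.994
shift cm [-0.09  0.29  7.28] turn 0.0
```

```bash
python3 -m crank '[{"x":0,"y":0.2,"z":1.5,"turn":0},{"x":0,"y":0.15,"z":1.5,"turn":0},{"x":0,"y":0,"z":1.2,"turn":0},{"x":0,"y":0,"z":0.8,"turn":0},{"x":0,"y":0,"z":0,"turn":0}]' 100 |grep force
python3 -m crank '[{"x":0,"y":0,"z":0,"turn":0},{"x":0,"y":0,"z":0,"turn":0}]' 100 |grep force
python3 g.py .4724 -.1681 .130 10.88
```

```text
contact_force: [-0.3, 0.2, -0.6]
grasp_force: 0.0
contact_force: [0.9, -0.8, 1.2]
grasp_force: 0.0
t 9.2 pos [ 0.4727 -0.1683  0.1519] yaw 10.88 F [ 0.9 -0.8  1.2] w 0.996
shift cm [-0.03 -0.02  2.19] turn -0.0001
```

```bash
python3 -m crank '[{"x":0,"y":0,"z":0.5,"turn":0},{"x":0,"y":0,"z":0.5,"turn":0},{"x":0,"y":0,"z":0.5,"turn":0},{"x":0,"y":0,"z":0.6,"turn":0},{"x":0,"y":0,"z":0,"turn":0}]' 100 |grep force
python3 g.py .4724 -.1681 .130 10.88
python3 -m crank '[{"x":0,"y":0,"z":0,"turn":0},{"x":0,"y":0,"z":0,"turn":0},{"x":0,"y":0,"z":0,"turn":0}]' 75 |grep force
python3 g.py .4724 -.1681 .130 10.88
```

```text
contact_force: [-0.6, -0.0, 0.9]
grasp_force: 0.0
t 9.7 pos [ 0.4715 -0.1676  0.1287] yaw 10.87 F [-0.6 -0.   0.9] w 1.005
shift cm [ 0.08  0.06 -0.13] turn -0.0001
contact_force: [-0.2, -0.7, -0.2]
grasp_force: 0.0
t 10.0 pos [ 0.4725 -0.1681  0.1305] yaw 10.87 F [-0.2 -0.7 -0.2] w 0.749
shift cm [-0.01 -0.01  0.05] turn -0.0001
```

```bash
python3 -m crank '[{"x":0,"y":0,"z":0,"turn":0},{"x":0,"y":0,"z":0,"turn":0},{"x":0,"y":0,"z":0,"turn":0}]' 66 |grep force
python3 -m crank '[{"x":0,"y":0,"z":0,"turn":0},{"x":0,"y":0,"z":0,"turn":0},{"x":0,"y":0,"z":0,"turn":0},{"x":0,"y":0,"z":0,"turn":0}]' 0 |grep force
python3 g.py .4724 -.1681 .130 10.88
```

```text
contact_force: [0.1, -0.5, -0.1]
grasp_force: 0.0
contact_force: [-0.5, 0.2, 2.9]
grasp_force: 63.7
t 10.7 pos [ 0.4724 -0.1681  0.1305] yaw 10.88 F [-0.5  0.2  2.9] w 0.62
shift cm [ 0.   -0.    0.05] turn -0.0
```

```bash
python3 -m crank '[{"x":0,"y":0,"z":-0.3,"turn":0},{"x":0,"y":0,"z":-0.5,"turn":0},{"x":0,"y":0,"z":-0.6,"turn":0},{"x":0,"y":0,"z":-0.6,"turn":0},{"x":0,"y":0,"z":-0.6,"turn":0}]' 0 |grep force
python3 g.py .4724 -.1681 .130 10.88
python3 -m crank '[{"x":-0.1,"y":0,"z":-0.7,"turn":0},{"x":-0.1,"y":0,"z":-0.7,"turn":0},{"x":-0.1,"y":0,"z":-0.7,"turn":0},{"x":-0.1,"y":0,"z":-0.7,"turn":0},{"x":-0.1,"y":0,"z":-0.7,"turn":0}]' 0 |grep force
python3 g.py .4724 -.1681 .130 10.88
```

```text
contact_force: [0.8, -4.7, -10.9]
grasp_force: 69.1
t 11.2 pos [ 0.4694 -0.1686  0.1517] yaw 10.86 F [  0.8  -4.7 -10.9] w 0.624
shift cm [0.32 0.01 2.17] turn -0.0004
contact_force: [1.4, -2.7, -7.0]
grasp_force: 69.8
t 11.7 pos [ 0.4675 -0.169   0.1921] yaw 10.86 F [ 1.4 -2.7 -7. ] w 0.627
shift cm [0.49 0.01 6.21] turn -0.0003
```

```bash
python3 -m crank '[{"x":-0.2,"y":0,"z":-1,"turn":0},{"x":-0.2,"y":0,"z":-1.2,"turn":0},{"x":-0.2,"y":0,"z":-1.2,"turn":0},{"x":-0.2,"y":0,"z":-1.2,"turn":0},{"x":-0.2,"y":0,"z":-1.2,"turn":0}]' 0 |grep force
python3 -m crank '[{"x":0,"y":0,"z":-1.2,"turn":0},{"x":0,"y":0,"z":-1.2,"turn":0},{"x":0,"y":0,"z":-1.2,"turn":0},{"x":0,"y":0,"z":-1.2,"turn":0},{"x":0,"y":0,"z":-0.6,"turn":0}]' 0 |grep force
python3 -m crank '[{"x":0,"y":0,"z":0,"turn":0},{"x":0,"y":0,"z":0,"turn":0},{"x":0,"y":0,"z":0,"turn":0}]' 0 |grep force
python3 g.py .4724 -.1681 .130 10.88
python3 - <<'E'
from h import *
for n in("side","scene"):
    M=manip.camera_model(n); p,d=manip.grab_frame(n); np.savez(f"pics/{n}5.npz",d=d,p=p,**M)
    p=p[:,:,::-1]
    cv2.imwrite(f"pics/{n}5.png",cv2.resize(p[100:380,150:450],None,fx=2,fy=2) if n=="side" else p)
E
```

```text
contact_force: [0.4, -2.7, -7.0]
grasp_force: 69.9
contact_force: [0.6, -0.4, -4.3]
grasp_force: 70.2
contact_force: [0.5, -0.2, -4.9]
grasp_force: 70.2
t 13.0 pos [ 0.4572 -0.1706  0.3022] yaw 10.88 F [ 0.5 -0.2 -4.9] w 0.623
shift cm [ 1.56  0.06 17.22] turn 0.0
```

View pics/side5.png

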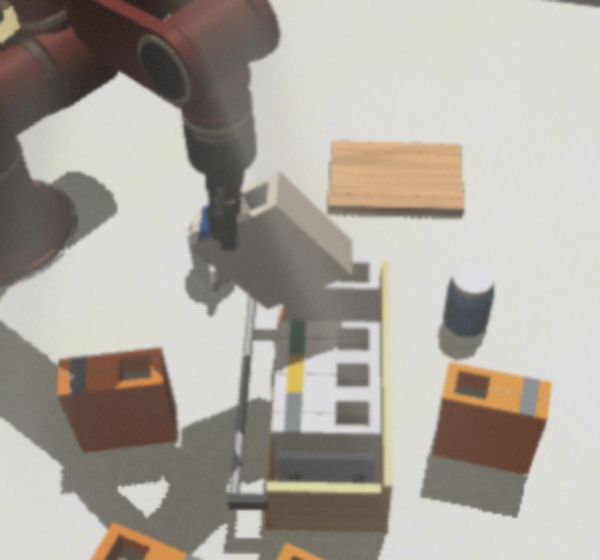

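The mould is lifted free, still leaning, and the others and the mug are undisturbed. I carry it toward the board.

```bash
python3 -m crank '[{"x":0.3,"y":-0.6,"z":-0.5,"turn":0},{"x":0.8,"y":-1.4,"z":-0.5,"turn":0},{"x":1.2,"y":-2.2,"z":0,"turn":0},{"x":1.5,"y":-2.8,"z":0,"turn":0},{"x":1.6,"y":-3,"z":0,"turn":0}]' 0 |grep force
python3 -m crank '[{"x":1.6,"y":-3,"z":0,"turn":0},{"x":1.6,"y":-3,"z":0,"turn":0},{"x":1.6,"y":-3,"z":0,"turn":0},{"x":1.6,"y":-3,"z":0,"turn":0},{"x":1.6,"y":-3,"z":0,"turn":0}]' 0 |grep force
python3 -m crank '[{"x":1.6,"y":-3,"z":0,"turn":0},{"x":1.6,"y":-3,"z":0,"turn":0},{"x":1.5,"y":-2.5,"z":0,"turn":0},{"x":1,"y":-1.8,"z":0,"turn":0},{"x":0.5,"y":-1,"z":0,"turn":0}]' 0 |grep force
python3 -m crank '[{"x":0,"y":0,"z":0,"turn":0.017},{"x":0,"y":0,"z":0,"turn":0},{"x":0,"y":0,"z":0,"turn":0}]' 0 |grep force
python3 g.py .597 .237 .31 9.9
python3 - <<'E'
from h import *
for n in("wrist","side","scene"):
    M=manip.camera_model(n); p,d=manip.grab_frame(n); np.savez(f"pics/{n}6.npz",d=d,p=p,**M)
    cv2.imwrite(f"pics/{n}6.png",p[:,:,::-1])
E
```

```text
contact_force: [0.4, -0.2, -5.3]
grasp_force: 70.1
contact_force: [0.8, -0.7, -4.9]
grasp_force: 70.1
contact_force: [-0.2, 0.8, -5.3]
grasp_force: 70.1
contact_force: [0.2, -0.2, -5.2]
grasp_force: 70.1
t 14.9 pos [0.5815 0.2215 0.3134] yaw 9.82 F [ 0.2 -0.2 -5.2] w 0.619
shift cm [ 1.8  -1.26  0.33] turn -0.0013
```

View pics/wrist6.png

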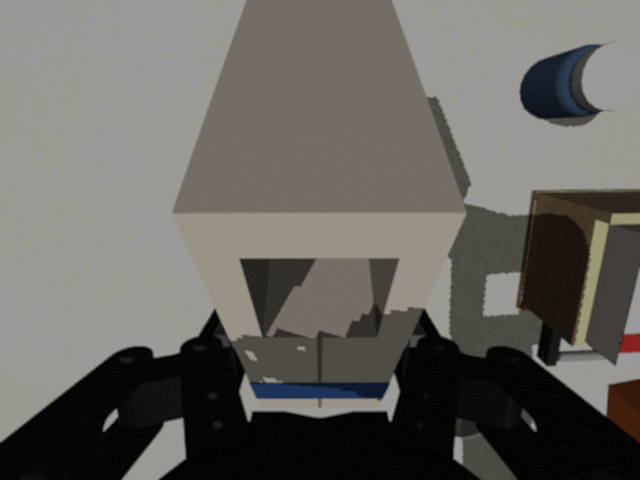

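The mould hangs over the board, held evenly; its top back edge is at row 212, cols 175–466. I compute its pose in the tool frame and refine the board's.

Run:
```python
from h import *
f=np.load("pics/wrist6.npz"); M={k:f[k] for k in("mtx","k1","world_to_cam")}; M["k1"]=float(M["k1"]); W=cloud("wrist",f["d"],M)
a=np.radians(9.82); B=np.c_[[np.cos(a),np.sin(a),0],[-np.sin(a),np.cos(a),0],[0,0,1]]
tcp=np.array([.5815,.2215,.3134]); L=(W-tcp)@B*1000
def fit(q):
    q=q[np.isfinite(q).all(1)]; c=q.mean(0); n=np.linalg.svd(q-c,full_matrices=False)[2][2]; return c,n*np.sign(n[2])
c,n=fit(np.r_[L[220:250,200:440].reshape(-1,3),L[345:372,260:300].reshape(-1,3)]); print("top",c.round(1),n.round(3),np.degrees(np.arctan2(-n[0],n[2])).round(2))
c2,n2=fit(L[40:205,250:390].reshape(-1,3)); print("back",c2.round(1),n2.round(3),np.degrees(np.arctan2(n2[2],n2[0])).round(2))
print("edge corners L,R",L[214,178].round(1),L[214,462].round(1))
A=np.array([[n[0],n[2]],[n2[0],n2[2]]]); e=np.linalg.solve(A,[n[[0,2]]@c[[0,2]],n2[[0,2]]@c2[[0,2]]]); print("back-top edge xz rel tcp",e.round(1))
for nn in("scene","side"):
    d=np.load(f"pics/{nn}0.npy"); im=cv2.imread(f"pics/{nn}0.png"); Wd=cloud(nn,d); hsv=cv2.cvtColor(im,cv2.COLOR_BGR2HSV)
    m=((abs(Wd[...,2]-.018)<.007)&(hsv[...,1]>50)&(hsv[...,0]<28)&(abs(Wd[...,0]-.6)<.2)&(abs(Wd[...,1]-.237)<.15)).astype(np.uint8)
    k,l,st,_=cv2.connectedComponentsWithStats(m); i=1+np.argmax(st[1:,4]); q=Wd[l==i]; print(nn,st[i],q.mean(0),cv2.minAreaRect(q[:,:2].astype(np.float32)*1000))
```

```text
top [44.8  2.8 68.5] [-0.573 -0.001  0.819] 34.97
back [75.   1.  51.3] [0.819 0.002 0.573] 34.98
edge corners L,R [56.6 27.  76.9] [ 56.7 -25.   77.3]
back-top edge xz rel tcp [57. 77.]
scene [ 412  240   84   79 4156] [0.60399819 0.23664365 0.01778358] ((597.64404296875, 237.3813934326172), (225.57115173339844, 152.7146453857422), 10.211216926574707)
side [ 314  171   68   36 2182] [0.59545353 0.23360095 0.01835341] ((593.694091796875, 238.02806091308594), (218.8843536376953, 159.53224182128906), 10.367762565612793)
```

```bash
python3 g.py .4961 .2197 .16 10.2
python3 -m crank '[{"x":-1.2,"y":-0.2,"z":0.5,"turn":-0.006},{"x":-2.2,"y":-0.3,"z":1.8,"turn":0},{"x":-2.5,"y":-0.3,"z":2.5,"turn":0},{"x":-1.6,"y":-0.3,"z":2.5,"turn":0},{"x":-0.9,"y":-0.2,"z":2.5,"turn":0}]' 0 |grep force
python3 -m crank '[{"x":0,"y":0,"z":2.5,"turn":0},{"x":0,"y":0,"z":1.7,"turn":0},{"x":0,"y":0,"z":0.7,"turn":0},{"x":0,"y":0,"z":0,"turn":0},{"x":0,"y":0,"z":0,"turn":0}]' 0 |grep force
python3 g.py .4961 .2197 .140 10.2
```

```text
t 15.05 pos [0.5815 0.2217 0.3135] yaw 9.83 F [ 0.4  1.3 -5.6] w 0.623
shift cm [-8.46 -1.26 15.34] turn -0.0065
contact_force: [0.5, 0.5, -5.3]
grasp_force: 70.1
contact_force: [0.6, 0.2, -5.2]
grasp_force: 70.1
t 16.05 pos [0.4974 0.2205 0.1675] yaw 10.22 F [ 0.6  0.2 -5.2] w 0.626
shift cm [-0.15  0.06  2.75] turn 0.0004
```

```bash
python3 -m crank '[{"x":-0.1,"y":0.05,"z":0.6,"turn":0},{"x":0,"y":0,"z":0.8,"turn":0},{"x":0,"y":0,"z":0.7,"turn":0},{"x":0,"y":0,"z":0.3,"turn":0},{"x":0,"y":0,"z":0,"turn":0}]' 0 |grep force
python3 -m crank '[{"x":0,"y":0,"z":0.2,"turn":0},{"x":0,"y":0,"z":0.2,"turn":0},{"x":0,"y":0,"z":0,"turn":0}]' 0 |grep force
python3 g.py .4961 .2197 .140 10.2
```

```text
contact_force: [-0.3, 0.5, -5.0]
grasp_force: 70.1
contact_force: [-0.0, -0.4, -4.3]
grasp_force: 70.5
t 16.85 pos [0.496  0.22   0.1387] yaw 10.25 F [-0.  -0.4 -4.3] w 0.624
shift cm [ 0.    0.03 -0.13] turn 0.0008
```

Near contact. I lower another 2 mm, then ease the grip target step by step to see whether the grip force can be reduced.

```bash
python3 -m crank '[{"x":0,"y":0,"z":0.15,"turn":0},{"x":0,"y":0,"z":0.15,"turn":0},{"x":0,"y":0,"z":0,"turn":0}]' 0 |grep -E "force|tool_pos"
python3 -m crank '[{"x":0,"y":0,"z":0,"turn":0},{"x":0,"y":0,"z":0,"turn":0}]' 50 |grep -E "grasp"
python3 -m crank '[{"x":0,"y":0,"z":0,"turn":0},{"x":0,"y":0,"z":0,"turn":0}]' 57 |grep -E "grasp"
python3 -m crank '[{"x":0,"y":0,"z":0,"turn":0},{"x":0,"y":0,"z":0,"turn":0}]' 60 |grep -E "force"
```

```text
tool_pos: [0.4965, 0.2201, 0.1385]
contact_force: [-5.6, -1.4, 9.9]
grasp_force: 72.0
grasp_force: 72.0
grasp_force: 72.0
contact_force: [-5.5, -1.7, 8.9]
grasp_force: 72.0
```

```bash
python3 -m crank '[{"x":0.3,"y":0,"z":0,"turn":0},{"x":0.3,"y":0,"z":0,"turn":0},{"x":0.3,"y":0,"z":0,"turn":0},{"x":0.3,"y":0,"z":0,"turn":0},{"x":0,"y":0,"z":0,"turn":0}]' 0 |grep -E "force|tool_pos"
cat > tilt.py <<'E'
import sys
from h import *
from scipy.spatial.transform import Rotation as R
s=manip.state(); q=s["tool_rot"]; r=R.from_quat(np.r_[q[1:],q[0]]).as_matrix(); a=np.arctan2(r[1,0],r[0,0])
M=manip.camera_model("wrist"); p,d=manip.grab_frame("wrist"); W=cloud("wrist",d,M)
B=np.c_[[np.cos(a),np.sin(a),0],[-np.sin(a),np.cos(a),0],[0,0,1]]; L=(W-s["tool_pos"])@B*1000
# back face / top face planes: use vertical image profile at centre cols away from the hole
c0=L[:,[215,225,415,425]] if len(sys.argv)<2 else L[:,[int(v) for v in sys.argv[1:]]]
pts=c0.reshape(-1,3); pts=pts[np.isfinite(pts).all(1)&(abs(pts[:,1])<26)&(pts[:,0]>10)&(pts[:,2]>-100)]
best=None; rng=np.random.default_rng(0); P=pts[:,[0,2]]
cand=[]
for _ in range(500):
    i,j=rng.integers(len(P),size=2); v=P[j]-P[i]; n=np.linalg.norm(v)
    if n<15: continue
    v/=n; k=np.abs((P-P[i])@[-v[1],v[0]])<1.2; cand.append((k.sum(),np.degrees(np.arctan2(v[1],v[0]))%180,P[k].mean(0)))
cand.sort(key=lambda c:-c[0]); print("line",cand[0][0],"angle",round(cand[0][1],1),"through",cand[0][2].round(1),"of",len(P))
k=[c for c in cand if abs((c[1]-cand[0][1]+90)%180-90)>60]
if k: print("2nd",k[0][0],round(k[0][1],1),k[0][2].round(1))
E
python3 tilt.py
```

```text
tool_pos: [0.5096, 0.2226, 0.1406]
contact_force: [-5.8, -2.3, 15.2]
grasp_force: 72.5
line 432 angle 28.7 through [47.5 64.6] of 1204
2nd 351 120.2 [68.2 59.1]
```

It is pivoting about its front edge: the lean is down from 35° to about 29.5°. I keep following the arc.

```bash
python3 -m crank '[{"x":0.3,"y":0,"z":-0.05,"turn":0},{"x":0.3,"y":0,"z":-0.05,"turn":0},{"x":0.3,"y":0,"z":-0.03,"turn":0},{"x":0.3,"y":0,"z":-0.03,"turn":0},{"x":0,"y":0,"z":0,"turn":0}]' 0 |grep -E "force|tool_pos"
python3 -m crank '[{"x":0.3,"y":0,"z":-0.02,"turn":0},{"x":0.3,"y":0,"z":-0.02,"turn":0},{"x":0.3,"y":0,"z":0,"turn":0},{"x":0.3,"y":0,"z":0,"turn":0},{"x":0,"y":0,"z":0,"turn":0}]' 0 |grep -E "force|tool_pos"
python3 tilt.py
```

```text
tool_pos: [0.5213, 0.2247, 0.1418]
contact_force: [-4.2, -1.0, 13.3]
grasp_force: 72.4
tool_pos: [0.5333, 0.2269, 0.142]
contact_force: [-3.4, -1.1, 11.8]
grasp_force: 71.9
line 414 angle 20.7 through [53.4 57.6] of 990
2nd 352 86.3 [16.9 83.4]
```

```bash
python3 -m crank '[{"x":0.3,"y":0,"z":0.01,"turn":0},{"x":0.3,"y":0,"z":0.02,"turn":0},{"x":0.3,"y":0,"z":0.02,"turn":0},{"x":0.3,"y":0,"z":0.03,"turn":0},{"x":0,"y":0,"z":0,"turn":0}]' 0 |grep -E "force|tool_pos"
python3 -m crank '[{"x":0.3,"y":0,"z":0.03,"turn":0},{"x":0.3,"y":0,"z":0.05,"turn":0},{"x":0.3,"y":0,"z":0.05,"turn":0},{"x":0.3,"y":0,"z":0.05,"turn":0},{"x":0,"y":0,"z":0,"turn":0}]' 0 |grep -E "force|tool_pos"
python3 tilt.py
```

```text
tool_pos: [0.5454, 0.2291, 0.1412]
contact_force: [-2.4, -0.3, 11.0]
grasp_force: 71.6
tool_pos: [0.5575, 0.2312, 0.1395]
contact_force: [-1.7, -1.0, 10.6]
grasp_force: 71.6
line 373 angle 85.9 through [16.8 83.8] of 738
2nd 247 12.2 [59.5 49.3]
```

```bash
python3 -m crank '[{"x":0.3,"y":0,"z":0.06,"turn":0},{"x":0.3,"y":0,"z":0.06,"turn":0},{"x":0.3,"y":0,"z":0.07,"turn":0},{"x":0.3,"y":0,"z":0.08,"turn":0},{"x":0,"y":0,"z":0,"turn":0}]' 0 |grep -E "force|tool_pos"
python3 -m crank '[{"x":0.3,"y":0,"z":0.08,"turn":0},{"x":0.3,"y":0,"z":0.09,"turn":0},{"x":0.2,"y":0,"z":0.06,"turn":0},{"x":0,"y":0,"z":0,"turn":0}]' 0 |grep -E "force|tool_pos"
python3 tilt.py
```

```text
tool_pos: [0.5694, 0.2334, 0.1368]
contact_force: [-0.3, -1.0, 9.7]
grasp_force: 71.7
tool_pos: [0.5772, 0.2348, 0.1344]
contact_force: [-0.3, 0.3, 10.2]
grasp_force: 71.9
line 373 angle 85.6 through [16.8 83.5] of 544
2nd 83 3.6 [65.5 41.6]
```

```bash
python3 -m crank '[{"x":0.25,"y":0,"z":0.08,"turn":0},{"x":0.25,"y":0,"z":0.08,"turn":0},{"x":0.15,"y":0,"z":0.05,"turn":0},{"x":0,"y":0,"z":0,"turn":0}]' 0 |grep -E "force|tool_pos"
python3 - <<'E'
from h import *
for n in("side","wrist","scene"):
    M=manip.camera_model(n); p,d=manip.grab_frame(n); np.savez(f"pics/{n}8.npz",d=d,p=p,**M)
    p=p[:,:,::-1]; cv2.imwrite(f"pics/{n}8.png",cv2.resize(p[60:260,240:480],None,fx=3,fy=3) if n=="side" else p)
E
python3 tilt.py
```

```text
tool_pos: [0.5833, 0.2359, 0.1323]
contact_force: [-0.7, -0.4, 10.8]
grasp_force: 72.1
line 385 angle 85.4 through [16.8 84. ] of 510
2nd 56 145.6 [30.3 65.2]
```

View pics/side8.png

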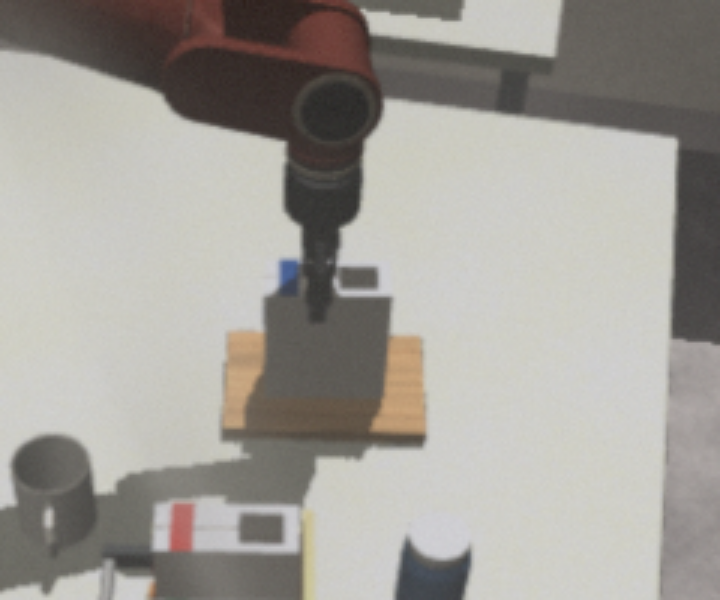

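Upright and about central on the board. I check the residual tilt and position numerically.

```bash
cat > chk.py <<'E'
import sys
from h import *
for n in("side","scene","wrist"):
    f=np.load(f"pics/{n}{sys.argv[1]}.npz"); M={k:f[k] for k in("mtx","k1","world_to_cam")}; M["k1"]=float(M["k1"]); W=cloud(n,f["d"],M)
    a=np.radians(10.2); B=np.c_[[np.cos(a),np.sin(a),0],[-np.sin(a),np.cos(a),0],[0,0,1]]; L=(W-[.596,.2377,.018])@B*1000
    p=f["p"].astype(int); bright=p.min(2)>60
    k=(abs(L[...,2]-150)<7)&(abs(L[...,0])<85)&(abs(L[...,1])<45)&(bright if n!="wrist" else True)
    q=L[k]; 
    if len(q)<30: print(n,len(q)); continue
    s=np.c_[q[:,:2],np.ones(len(q))]
    for _ in range(5):
        c,*_=np.linalg.lstsq(s,q[:,2],rcond=None); e=np.abs(s@c-q[:,2])<2.5; s,q=s[e],q[e]
    print(n,len(q),"x",np.percentile(q[:,0],[1,99]).round(1),"y",np.percentile(q[:,1],[1,99]).round(1),"z",q[:,2].mean().round(1),"slope deg",np.degrees(c[:2]).round(2),"rect",[np.round(v,1) for v in cv2.minAreaRect(q[:,:2].astype(np.float32))])
E
python3 chk.py 8
```

```text
side 212 x [-69.7  57.1] y [-30.3  27.3] z 151.3 slope deg [0.69 0.32] rect [array([-5.4, -4.4]), array([127.8,  73.9]), np.float64(1.4)]
scene 366 x [-28.9  63.5] y [-28.   26.4] z 151.2 slope deg [ 0.83 -0.03] rect [array([16.3,  3. ]), array([ 62. , 102.9]), np.float64(79.5)]
wrist 38125 x [-34.2  61.2] y [-25.1  28.3] z 152.2 slope deg [ 1.2  -0.05] rect [array([11.4, -0. ]), array([ 77.3, 100.9]), np.float64(89.3)]
```

```bash
python3 -m crank '[{"x":0.2,"y":0,"z":0.05,"turn":0},{"x":0.2,"y":0,"z":0.03,"turn":0},{"x":0.2,"y":0,"z":0,"turn":0},{"x":0,"y":0,"z":0,"turn":0}]' 0 |grep -E "force|tool_pos"
python3 -m crank '[{"x":0,"y":0,"z":-0.15,"turn":0},{"x":0,"y":0,"z":-0.15,"turn":0},{"x":0,"y":0,"z":0,"turn":0}]' 0 |grep -E "force|tool_pos"
python3 - <<'E'
from h import *
for n in("side","wrist","scene"):
    M=manip.camera_model(n); p,d=manip.grab_frame(n); np.savez(f"pics/{n}9.npz",d=d,p=p,**M)
E
python3 chk.py 9
```

```text
tool_pos: [0.5866, 0.2366, 0.1314]
contact_force: [-11.9, -3.7, 16.3]
grasp_force: 72.7
tool_pos: [0.587, 0.2366, 0.1312]
contact_force: [-5.2, -0.4, 5.1]
grasp_force: 71.2
side 239 x [-66.4  62.3] y [-30.6  27.6] z 150.3 slope deg [-0.32  1.27] rect [array([-2.1, -0.8]), array([ 60.6, 129.9]), np.float64(89.3)]
scene 357 x [-25.9  68.5] y [-28.5  25.9] z 149.6 slope deg [-0.41  0.64] rect [array([20.4, -1.1]), array([55.6, 98.4]), np.float64(88.3)]
wrist 38244 x [-29.8  65.6] y [-25.1  28.4] z 150.5 slope deg [-0.05 -0.05] rect [array([15.7,  1.4]), array([ 79.5, 100.7]), np.float64(89.9)]
```

Flat and centred to within 2 mm. I relieve the side force, open and rise.

```bash
python3 -m crank '[{"x":-0.15,"y":0,"z":-0.15,"turn":0},{"x":0,"y":0,"z":-0.1,"turn":0},{"x":0,"y":0,"z":0,"turn":0}]' 0 |grep -E "force"
python3 -m crank '[{"x":0,"y":0,"z":0,"turn":0},{"x":0,"y":0,"z":0,"turn":0},{"x":0,"y":0,"z":0,"turn":0},{"x":0,"y":0,"z":0,"turn":0}]' 70 |grep -E "force"
python3 -m crank '[{"x":0,"y":0,"z":0,"turn":0},{"x":0,"y":0,"z":0,"turn":0},{"x":0,"y":0,"z":0,"turn":0},{"x":0,"y":0,"z":0,"turn":0}]' 100 |grep -E "force|width"
python3 -m crank '[{"x":0,"y":0,"z":-0.8,"turn":0},{"x":0,"y":0,"z":-1.5,"turn":0},{"x":0,"y":0,"z":-2.5,"turn":0},{"x":0,"y":0,"z":-3,"turn":0},{"x":0,"y":0,"z":-3,"turn":0}]' 100 |grep -E "force"
python3 -m crank '[{"x":-1.5,"y":0,"z":-2,"turn":0},{"x":-2.5,"y":0,"z":-1,"turn":0},{"x":-2.5,"y":0,"z":0,"turn":0},{"x":-1,"y":0,"z":0,"turn":0},{"x":0,"y":0,"z":0,"turn":0}]' 100 |grep -E "force"
python3 -m crank '[{"x":0,"y":0,"z":0,"turn":0},{"x":0,"y":0,"z":0,"turn":0},{"x":0,"y":0,"z":0,"turn":0}]' 100 |grep -E "time|force"
python3 - <<'E'
from h import *
for n in("side","wrist","scene"):
    M=manip.camera_model(n); p,d=manip.grab_frame(n); np.savez(f"pics/{n}10.npz",d=d,p=p,**M); cv2.imwrite(f"pics/{n}10.png",p[:,:,::-1])
E
python3 chk.py 10
```

```text
contact_force: [0.3, -0.9, -3.6]
grasp_force: 70.5
contact_force: [-0.5, 0.0, 0.6]
grasp_force: 0.0
contact_force: [0.1, -0.1, -0.3]
gripper_width: 1.004
grasp_force: 0.0
contact_force: [0.8, -0.7, -0.0]
grasp_force: 0.0
contact_force: [0.9, -0.2, -0.6]
grasp_force: 0.0
time: 25.2
contact_force: [0.1, -0.4, 0.1]
grasp_force: 0.0
side 324 x [-69.   59.5] y [-31.5  26.3] z 150.2 slope deg [-0.59  1.25] rect [array([-4.6, -3.5]), array([ 62.8, 129.6]), np.float64(89.9)]
scene 541 x [-65.6  64.9] y [-29.4  25.3] z 149.7 slope deg [-0.45 -0.55] rect [array([ 0. , -2.1]), array([ 56.1, 133.3]), np.float64(90.0)]
wrist 14405 x [-64.9  60.7] y [-25.7  27.5] z 150.6 slope deg [-0.13 -0.09] rect [array([-2.1,  0.9]), array([128. ,  54.5]), np.float64(0.3)]
```

View pics/side10.png

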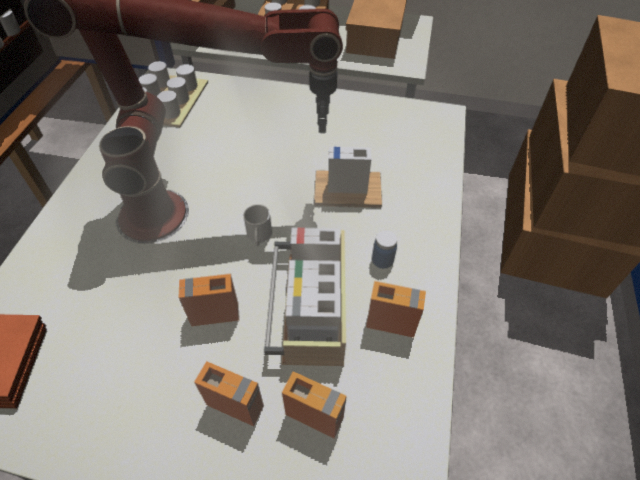

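The blue mould stands upright and lengthwise on the board at about (350, 170), within 3 mm of centre and square. The other four stand in the rack (cols 290–340, rows 230–340), the mug and jar are unmoved, and the gripper is clear.

```bash
python3 -c "
from plant import manip
print(manip.job_done())"
```

```text
the job is handed in; nothing more can be done
None
```

The blue-band mould stands upright and lengthwise on the board, within about 3 mm of the middle; the other moulds, mug and jar are in place, and I handed the job in at about 25 s of the 69 s allowed.

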